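Dam up the glass on a kiln shelf

ROBOT

A 7-joint arm with a two-finger parallel gripper is mounted at the origin on the work surface. World frame = base frame: x ahead of the robot, y to its left, z up, the work surface at z = 0. Lengths are in m, angles in degrees, forces in N, time in s.
With the tool pointing down it reaches from about 0.35 to 0.775 m from the base axis. Payload 3.1 kg.
Tool frame: the origin (TCP) lies on the centre line of the jaws, within the pads' length; the fingertips stand 17 mm ahead of it and the grasp point (between the pads) lies 2 mm behind it (robot.tip_reach is the distance from the TCP to the fingertips, in m); z points along the fingers, y is the line along which they close (so a half turn about z gives the same grasp; the last joint's range is limited). The gripper opens to 85 mm and grips with 20 to 120 N. Pads are 22 mm wide; open, the fingers measure 114 mm over their backs; the gripper's body (76 mm by 85 mm) begins 54 mm behind the grasp point. The pads swing forward as they close: fully open they stand 13 mm farther back than shut.
Start: joints at [-2.389, 17.813, 0.802, 86.603, -0.252, 75.585, -1.558], TCP at [0.55, 0, 0.248] pointing down, gripper open.
Joint ranges: [-154.91, 154.91], [-16.99, 109.72], [-72.82, 74.43], [7.12, 147.25], [-82.49, 262.49], [11.32, 116.49], [-174.64, 174.64]. Speed limits (degrees/s): [159.86, 159.86, 180, 180, 180, 180, 180].

INTERFACE

Orientations are given as [roll, pitch, yaw] about the fixed x, y, z axes, in that order (R = Rz(yaw) Ry(pitch) Rx(roll)).
In Python, from station import robot, fingers, vision, workorder, recognise gives the robot as it stands. Calls block until the motion is done:
- robot.move_to(position, orientation): joint-space move of the TCP to a pose.
- robot.line_to(position, orientation=None, velocity=0.15, f_stop=None): straight line of the TCP; orientation=None keeps the orientation; velocity is the mean speed in m/s. With f_stop (N) it stops when the force on the tool has changed by that much, and returns True; else False.
- robot.move_j(angles): joint-space move.
- fingers.gripper_to(opening, force=None): opening from 0.0 (shut) to 1.0 (fully open); force is the grip in N (None keeps the last); returns when the fingers have stopped.
- robot.pause(seconds).
- robot.inverse_kinematics(position, orientation): joint angles nearest the present ones, or None.
- vision.grab_frame(name): name is "scene" or "side" or "wrist"; returns the picture (400x640x3 uint8, red, green, blue); there is no depth.
- vision.calibration(name): a dict with "mtx" (3x3 intrinsics, pixels), "extrinsics" (4x4, takes a point from world to camera coordinates); the wrist camera has in their place "T_tool_cam" (4x4, takes a point from camera to tool coordinates, whose origin is the TCP and whose axes are the flange's). Camera axes: x right, y up, looking along -z (the intrinsics and any distortion apply to the point x, -y, -z); pixel columns grow to the right and rows downward; lengths in m; the calibration is good to about 2 mm. A picture is of the moment at which its call begins: read the wrist's pose just before it. calibration takes no time and is no camera call.
A pose or a line that the arm cannot do raises robot.PlanningError and nothing moves.
- workorder.close_job(): hands the job in; it is judged then, once.
Trained networks look in the newest picture that a camera, given by its name, has taken for a name from the list of things; names that differ only in an ending like _2 or _b are one class to them, and where a whole thing is asked for, a point or a joint stands for the part that bears it (a point fixed in the world has none). Each returns a list of dicts, best first, with "p" (0 to 1); they miss things now and then, are a little off and sometimes report something else, mostly with a low value. They report only what shows in the picture. A call takes as long as a camera call. They do not tell look-alikes from the thing itself.
- recognise(label, camera): "rect" ([centre column, centre row, width, height] in pixels, round what is visible of it).
Readings, each from a call of its own:
- robot.current_time_s(): time.
- robot.current_joint_positions(): joint angles.
- robot.current_dq(): joint speeds.
- robot.current_joint_torque(): joint torques, N m.
- robot.current_tool_pos(): TCP position.
- robot.current_eef_rot(): TCP orientation.
- robot.current_contact_force(): force on the tool from outside, world axes, zero at the start.
- robot.current_torque(): the same for the moment, N m.
- robot.current_finger_gap(): opening from 0.0 (shut) to 1.0 (fully open).
- robot.current_gripper_force(): force on a finger pad.
Only numpy, scipy, OpenCV 4.12 (cv2) and the standard library are available. Lean on these libraries where they do the work, as an engineer would, in place of code of your own. Each camera call takes 0.05 s, during which the arm holds its last target. There are 200 camera calls.

TASK

A slab of glass on the kiln shelf is walled in by dam bars on three sides. Push the loose dam bar along the shelf up against the ends of the two side dams so that it closes the open side without a gap, and push the two loose kiln posts up flat against its back, one towards each end, to brace it. Only push them with the fingers, without lifting or tipping them, do not shove the glass, the dams and posts already set or the other things out of place, and finish clear of everything.

Things in the scene. Friction and masses are not known exactly. Their poses are not given: they have to be found in the camera images.
- shelf: kiln shelf fixed on the bench, flat buff refractory slab with a white washed face, 400 x 400 x 16 mm; all the work slides on its top face, 16 mm above the bench. Origin: centre of its underside; x points away from the robot, from the open side of the walled glass to its far side, y left, z up. The near ends of the side dams lie at its x = 0
- glass: stack of greenish sheet glass lying flat on the shelf, 118 (x) x 149 (y) x 18 mm tall, 0.8 kg, walled in by dams on its left, right and far sides and open on the side facing the robot. Loose: it slides if pushed hard. Origin at the centre of its underside, axes as the shelf's
- dam_left: side dam already in place left of the glass, buff refractory bar 120 long (x) x 30 (y) x 40 mm tall, 0.28 kg, loose; origin at the centre of its underside
- dam_right: side dam already in place right of the glass, same as dam_left
- dam_far: dam already in place along the far side of the glass, across the far ends of the side dams, 30 (x) x 240 (y) x 40 mm tall, 0.55 kg, loose; origin at the centre of its underside
- left_end (a point): centre of the end face of the left side dam that looks towards the robot (20 mm above the shelf); the end face is 30 mm wide and 40 mm tall
- right_end (a point): centre of the end face of the right side dam that looks towards the robot (20 mm above the shelf); 180 mm from left_end
- front_dam: the loose dam bar to push home: buff refractory, 30 thick (x) x 240 long (y) x 40 mm tall, 0.55 kg, on the shelf 30 to 60 mm short of the open side, up to 12 degrees askew. Origin: centre of its underside; x towards the glass, so its faces lie 15 mm along +x (front) and -x (back); y left. Slides at 2 to 5 N, untipped if pushed low; once home, 8 to 12 N or more starts to shift the whole stack
- post_left: the left one of the two loose posts standing on the shelf between the robot and the loose dam bar, about 80 mm left of the middle, turned up to about 20 degrees: square refractory kiln post, buff, 38 x 38 mm and 50 mm tall, 0.13 kg, with a 16 mm hole down its middle; origin at the centre of its underside, x and y square to its faces. About 1 N slides it
- post_right: the right one of the two loose posts, about 80 mm right of the middle; otherwise as post_left: square refractory kiln post, buff, 38 x 38 mm and 50 mm tall, 0.13 kg, with a 16 mm hole down its middle; origin at the centre of its underside, x and y square to its faces
- brace_left: post already bracing the left side dam from outside, same size as the loose posts; to be left alone
- brace_right: post already bracing the right side dam from outside; to be left alone
- brace_far: post already bracing the far dam from behind; to be left alone
- jar: closed amber glass jar, 48 mm across and 62 mm tall, standing on the shelf near its left edge; bystander, origin at the centre of its underside
- bottle: white plastic squeeze bottle, 56 mm across and 150 mm tall, standing on the bench right of the shelf; bystander
- brush: brush 180 mm long lying along x near the right edge of the shelf; bystander
- jacks: glassblower's steel jacks (large sprung tongs), 245 mm long, lying on the bench left of the shelf; bystander
Things that resemble listed ones, but are neither listed nor needed, are in the scene too. Leave any black or purple look-alike of the post_left alone.

How it is judged (in metres and radians):
At the end, for the whole second after the job is handed in: The loose bar is within 3 mm of both side dams' ends and within 25 mm of centred; each loose post has a face within about 4 mm of the bar's back, square within 7 degrees, its centre 35 to 115 mm to its own side of the bar's middle; all upright on the shelf and at rest (x of left_end in the frame of front_dam between 0.01 and 0.018 m and x of right_end in the frame of front_dam between 0.01 and 0.018 m and y of each of left_end, post_left in the frame of front_dam below 0.115 m and y of each of right_end, post_right in the frame of front_dam above -0.115 m and x of post_left in the frame of front_dam between -0.038 and -0.028 m and y of post_left in the frame of front_dam above 0.035 m and (angle between the x axis of post_left and the x axis of front_dam, either way round below 0.12 rad or angle between the y axis of post_left and the x axis of front_dam, either way round below 0.12 rad) and x of post_right in the frame of front_dam between -0.038 and -0.028 m and y of post_right in the frame of front_dam below -0.035 m and (angle between the x axis of post_right and the x axis of front_dam, either way round below 0.12 rad or angle between the y axis of post_right and the x axis of front_dam, either way round below 0.12 rad) and height (world z) of each of front_dam, post_left, post_right below 0.02 m and angle between each of front_dam, post_left, post_right's own z axis and vertical below 0.06 rad and linear speed of each of front_dam, post_left, post_right below 0.01 m/s); the robot touches nothing.
It fails at once if the loose dam bar or a loose post is lifted off the shelf (more than 6 mm) (height (world z) of any of front_dam, post_left, post_right above 0.022 m).
It fails at once if the loose dam bar or a loose post is tipped (more than about 17 degrees) (angle between any of front_dam, post_left, post_right's own z axis and vertical above 0.3 rad).
It fails at once if the glass or a set dam is shoved out of place (more than 12 mm) (distance of any of glass, dam_left, dam_right, dam_far from where it was at the start of the episode above 0.012 m).
It fails at once if a post that already braces a set dam is shoved out of place (more than 15 mm) (distance of any of brace_left, brace_right, brace_far from where it was at the start of the episode above 0.015 m).
It fails at once if the jar, bottle, brush or jacks are disturbed (more than 20 mm) (distance of any of jar, bottle, brush, jacks from where it was at the start of the episode above 0.02 m).
It also fails if it takes over 61 s, if anything falls off the work surface, if the arm or the gripper's body presses on something with over 40 N, if the wrist force passes 120 N, or if a joint passes its speed limit or range.

## Working session

There is one attempt and no reset: what is moved stays moved. The work goes in short steps, each a Python script; the robot and the scene stay as the last script left them, time stands still between calls to the robot, and variables do not carry over. Pictures are saved under pics/ and viewed, at most 10 in all, crops included, and the job is handed in when it is done.

```bash
mkdir -p pics; ls; cat > h.py <<'E'
import numpy as np, cv2
from station import robot, fingers, vision, workorder, recognise
from scipy.spatial.transform import Rotation as R
def cam(name):
    c=vision.calibration(name); K=np.array(c["mtx"])
    if name=="wrist":
        T=np.eye(4);T[:3,:3]=R.from_euler('xyz',robot.current_eef_rot(),degrees=True).as_matrix();T[:3,3]=robot.current_tool_pos()
        E=np.linalg.inv(T@np.array(c["T_tool_cam"]))
    else: E=np.array(c["extrinsics"])
    return K,E,c
def ray(K,E,uv,z):
    d=np.linalg.inv(K)@[uv[0],uv[1],1]; d=d*[1,-1,-1]
    Ri=E[:3,:3].T; o=-Ri@E[:3,3]; w=Ri@d
    return o+w*(z-o[2])/w[2]
def proj(K,E,p):
    c=E[:3,:3]@np.asarray(p)+E[:3,3]; q=K@(c*[1,-1,-1]); return q[:2]/q[2]
def save(n,im): cv2.imwrite('pics/'+n,im[:,:,::-1])
E
python3 - <<'E'
from h import *
for n in("scene","side","wrist"):
    K,E,c=cam(n); im=vision.grab_frame(n); save(n+'0.png',im)
    np.savez(n+'0.npz',K=K,E=E)
    print(n,{k:v for k,v in c.items() if k not in("mtx","extrinsics")},K[0,0], (-E[:3,:3].T@E[:3,3]).round(3))
    for l in("post_left","front_dam","dam_left","glass","jar","brush"):
        print(l,[(np.round(r["rect"]).tolist(),round(r["p"],2)) for r in recognise(l,n)])
print(robot.current_time_s(),robot.current_eef_rot())
E
```

```text
pics
scene {} 461.9679389548179 [ 1.262 -0.041  0.73 ]
post_left [([339.0, 170.0, 21.0, 28.0], 0.86), ([433.0, 175.0, 27.0, 26.0], 0.82), ([249.0, 233.0, 28.0, 49.0], 0.7), ([354.0, 131.0, 18.0, 29.0], 0.59), ([157.0, 194.0, 36.0, 68.0], 0.54)]
front_dam [([293.0, 203.0, 113.0, 27.0], 0.86)]
dam_left [([341.0, 240.0, 17.0, 48.0], 0.79)]
glass [([294.0, 243.0, 79.0, 48.0], 0.87)]
jar [([380.0, 186.0, 25.0, 34.0], 0.65)]
brush [([215.0, 206.0, 36.0, 68.0], 0.56)]
side {} 406.89560800959754 [0.499 0.796 0.57 ]
post_left [([344.0, 298.0, 30.0, 38.0], 0.72), ([352.0, 219.0, 16.0, 32.0], 0.7), ([432.0, 241.0, 25.0, 28.0], 0.67)]
front_dam []
dam_left [([261.0, 212.0, 54.0, 27.0], 0.85)]
glass [([277.0, 195.0, 61.0, 38.0], 0.69), ([285.0, 177.0, 49.0, 25.0], 0.48)]
jar [([320.0, 238.0, 21.0, 34.0], 0.84)]
brush [([328.0, 164.0, 67.0, 11.0], 0.91)]
wrist {'T_tool_cam': array([[ 1.14271697e-03,  9.60106017e-01,  2.79633921e-01,
         6.98611458e-02],
       [ 9.99999314e-01, -1.02523871e-03, -5.66377400e-04,
        -7.58945745e-04],
       [-2.57090829e-04,  2.79634376e-01, -9.60106530e-01,
        -1.25736312e-01],
       [ 0.00000000e+00,  0.00000000e+00,  0.00000000e+00,
         1.00000000e+00]])} 333.0985751117102 [0.549 0.07  0.374]
post_left [([86.0, 51.0, 86.0, 53.0], 0.85), ([260.0, 111.0, 53.0, 51.0], 0.58), ([327.0, 339.0, 148.0, 44.0], 0.54)]
front_dam [([343.0, 202.0, 77.0, 229.0], 0.97), ([240.0, 254.0, 44.0, 54.0], 0.7)]
dam_left [([472.0, 128.0, 139.0, 50.0], 0.84)]
glass [([449.0, 205.0, 144.0, 148.0], 0.71), ([430.0, 286.0, 114.0, 42.0], 0.32)]
jar [([325.0, 24.0, 54.0, 47.0], 0.56), ([327.0, 338.0, 148.0, 49.0], 0.48)]
brush [([325.0, 338.0, 150.0, 46.0], 0.72)]
1.05 [1.79996688e+02 1.20305212e-03 9.00025716e+01]
```

View pictures.

View pics/wrist0.png

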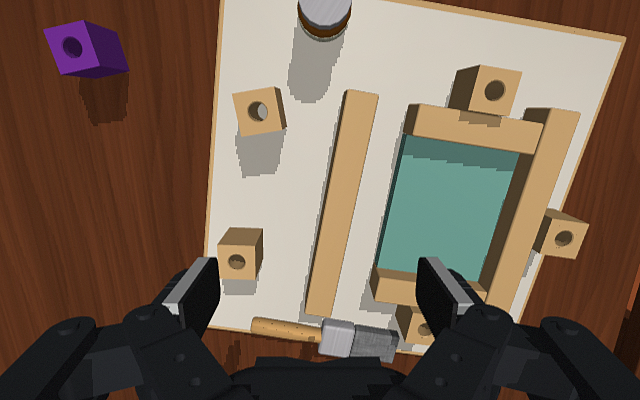

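View pics/scene0.png

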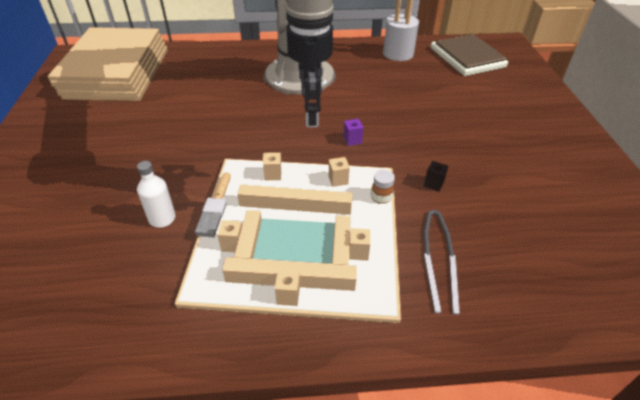

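The wrist picture shows the post candidates: the left post at (258,111), the right at (238,255), a purple look-alike at (80,48) (a black one is at (436,176) in the scene picture), and the set braces at (490,90), (563,237) and (424,328). I choose the two buff posts on the robot side of the bar, which lies at (343,202). One close crop to confirm and to read corners.

```bash
python3 -c "
import cv2
im=cv2.imread('pics/wrist0.png')[60:350,205:605]
im=cv2.resize(im,None,fx=2,fy=2,interpolation=cv2.INTER_CUBIC)
for x in range(0,800,100): cv2.putText(im,str(205+x//2),(x,10),0,.35,(0,0,255));cv2.line(im,(x,12),(x,20),(0,0,255))
for y in range(0,580,100): cv2.putText(im,str(60+y//2),(0,y+4),0,.35,(0,0,255));cv2.line(im,(24,y),(32,y),(0,0,255))
cv2.imwrite('pics/crop.png',im)"
```

```text
(no output)
```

View pics/crop.png

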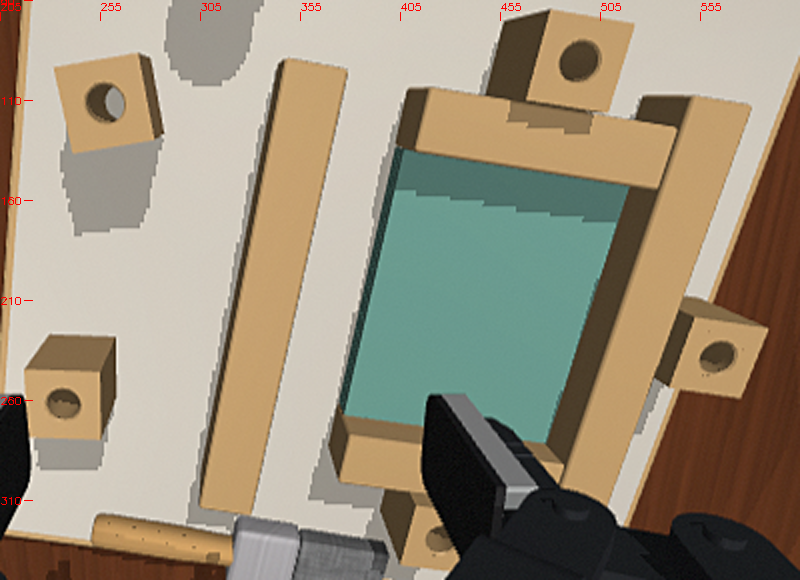

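```bash
cat > c.py <<'E'
from h import *
d=np.load('wrist0.npz');K,E=d['K'],d['E']
pts=dict(pl=([(55,68),(138,53),(157,138),(75,153)],.066),pr=([(26,369),(102,371),(100,439),(30,438)],.066),
 bar=([(284,58),(347,70),(250,515),(201,506)],.056),dl=([(432,87),(677,127),(658,188),(414,149)],.056),dr=([(347,418),(340,482)],.056))
for k,(p,z) in pts.items():
    w=np.array([ray(K,E,(205+u/2,60+v/2),z) for u,v in p])[:,:2]
    print(k,(w*1000).round(1).tolist(),'c',(w.mean(0)*1000).round(1))
    s=np.roll(w,-1,0)-w; print('  len',(np.linalg.norm(s,axis=1)*1000).round(1),'ang',np.degrees(np.arctan2(s[:,1],s[:,0])).round(1))
E
python3 c.py
```

```text
pl [[474.5, 78.9], [511.2, 85.2], [518.5, 48.8], [481.0, 42.1]] c [496.3  63.8]
  len [37.3 37.1 38.1 37.4] ang [   9.7  -78.6 -169.8  100. ]
pr [[449.9, -64.4], [487.9, -65.5], [484.9, -103.5], [448.8, -103.0]] c [467.9 -84.1]
  len [38.  38.2 36.1 38.6] ang [ -1.6 -94.4 179.1  88.4]
bar [[576.0, 83.7], [604.8, 78.5], [563.4, -156.0], [536.4, -150.3]] c [570.1 -36. ]
  len [ 29.2 238.2  27.7 237.3] ang [ -10.1 -100.   168.1   80.4]
dl [[644.1, 71.2], [759.7, 53.4], [756.1, 25.1], [638.1, 43.2]] c [699.5  48.2]
  len [117.   28.6 119.4  28.6] ang [ -8.7 -97.3 171.2  77.9]
dr [[614.0, -96.6], [612.2, -135.2]] c [ 613.1 -115.9]
  len [38.6 38.6] ang [-92.7  87.3]
```

Estimates agree with the sizes given: post and bar edges about 38/29/238 mm, shelf yaw about -9°, bar parallel within 1° and about 40 mm short, about 12 mm to the right. I'll go above the bar's back with the fingers open along it.

```bash
cat >> h.py <<'E'
def ori(yaw): return [180,0,yaw]
A=np.radians(-9.1); N=np.array([np.cos(A),np.sin(A)]); T=np.array([-np.sin(A),np.cos(A)])
def P(xy,z): return [float(xy[0]),float(xy[1]),z]
E
python3 - <<'E'
from h import *
print(robot.tip_reach, robot.current_finger_gap())
b=np.array([.5701,-.036]); s=b-N*.038
robot.move_to(P(s,.13),ori(-9.1))
print(robot.current_time_s(),robot.current_joint_positions()[-1],robot.current_contact_force(),robot.tip_reach)
K,E,_=cam('wrist'); im=vision.grab_frame('wrist'); np.savez('w1.npz',K=K,E=E); save('w1.png',im)
E
```

```text
0.017 1.0003091858584472
2.45 -91.35537510631545 [ 0.42201354  0.65782134 -0.12513171] 0.017
```

View pics/w1.png

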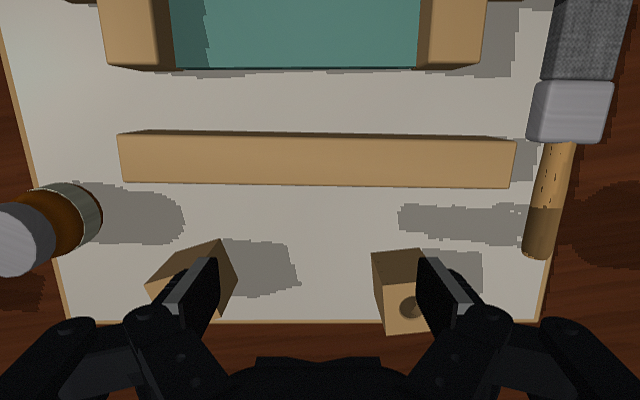

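The bar spans (123,182)-(509,188) along its back; the side dam ends are at about row 66, both posts are behind the fingers. I check these against the first estimate, then push.

```bash
python3 - <<'E'
from h import *
d=np.load('w1.npz');K,E=d['K'],d['E']
b=np.array([.5701,-.036])
for n,p in dict(bl=(123,182),br=(509,188),fl=(118,135),fr=(516,141),dl1=(107,65),dl2=(160,69),dr1=(427,68),dr2=(478,64)).items():
    w=ray(K,E,p,.056)[:2]; print(n,(w*1e3).round(1),'rel bar n,t',((w-b)@N*1e3).round(1),((w-b)@T*1e3).round(1))
for k,p in dict(PL=(.4963,.0638),PR=(.4679,-.0841)).items():
    print(k,((np.array(p)-b)@N*1e3).round(1),((np.array(p)-b)@T*1e3).round(1))
E
```

```text
bl [576.1  83.2] rel bar n,t -12.9 118.6
br [ 535.2 -151.3] rel bar n,t -16.2 -119.4
fl [603.9  77.1] rel bar n,t 15.5 117.0
fr [ 563.7 -155.3] rel bar n,t 12.5 -118.9
dl1 [641.9  70.8] rel bar n,t 54.0 116.8
dl2 [635.3  42.1] rel bar n,t 52.0 87.4
dr1 [ 612.4 -105.8] rel bar n,t 52.8 -62.2
dr2 [ 610.1 -134.1] rel bar n,t 55.0 -90.5
PL -88.7 86.9
PR -93.3 -63.7
```

```bash
python3 - <<'E'
from h import *
b=np.array([.5701,-.036]); s=b-N*.038
robot.line_to(P(s,.045),velocity=.1)
h=robot.line_to(P(s,.024),velocity=.02,f_stop=3)
z=robot.current_tool_pos()[2]; print('touch',h,z,robot.current_contact_force())
z+=.004 if h else 0
robot.line_to(P(s,z),velocity=.05)
f0=np.array(robot.current_contact_force())
h=robot.line_to(P(s+N*.02,z),velocity=.03,f_stop=1.2)
p=np.array(robot.current_tool_pos()); print('contact',h,((p[:2]-s)@N*1e3).round(1),np.array(robot.current_contact_force())-f0)
print(robot.current_time_s())
E
```

```text
touch False 0.02415570236636279 [-0.33120761 -0.04968908 -0.46315658]
contact True 12.1 [-0.78278236 -0.21365971  0.39723312]
5.425
```

```bash
python3 - <<'E'
from h import *
z=.0242
p=np.array(robot.current_tool_pos())[:2]
def F(): 
    f=np.array(robot.current_contact_force()); return (f[:2]@N).round(2),(f[:2]@T).round(2),f[2].round(2)
q=p+N*.028+T*.011
h=robot.line_to(P(q,z),velocity=.03,f_stop=15); p1=np.array(robot.current_tool_pos())[:2]
print(h,((p1-p)@N*1e3,(p1-p)@T*1e3),F())
K,E,_=cam('wrist'); im=vision.grab_frame('wrist'); np.savez('w2.npz',K=K,E=E); save('w2.png',im)
print(robot.current_time_s())
E
```

```text
False (np.float64(28.063795398582364), np.float64(11.416970934715629)) (np.float64(-1.04), np.float64(0.95), np.float64(-2.02))
6.6667
```

View pics/w2.png

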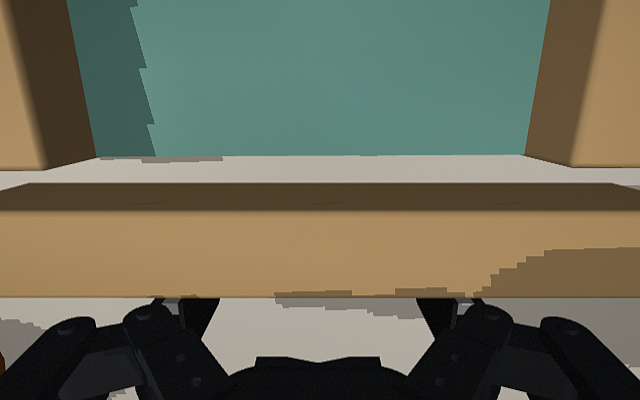

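The bar is square to the tool and the dam ends lie about level (rows 170 and 167), gap still open by about 12 mm as predicted. Closing slowly with a force stop.

```bash
python3 - <<'E'
from h import *
z=.0242
p=np.array(robot.current_tool_pos())[:2]
def F(): 
    f=np.array(robot.current_contact_force()); return (f[:2]@N).round(2),(f[:2]@T).round(2),f[2].round(2)
a=robot.line_to(P(p+N*.007,z),velocity=.02,f_stop=9); print(a,F())
h=robot.line_to(P(p+N*.016,z),velocity=.015,f_stop=6); p1=np.array(robot.current_tool_pos())[:2]
print(h,((p1-p)@N*1e3,(p1-p)@T*1e3),F())
K,E,_=cam('wrist'); im=vision.grab_frame('wrist'); np.savez('w3.npz',K=K,E=E); save('w3.png',im)
print(robot.current_time_s())
E
```

```text
False (np.float64(-1.04), np.float64(0.51), np.float64(-1.31))
True (np.float64(6.59111130238987), np.float64(0.07215306014974428)) (np.float64(-0.62), np.float64(0.36), np.float64(-0.03))
7.5
```

View pics/w3.png

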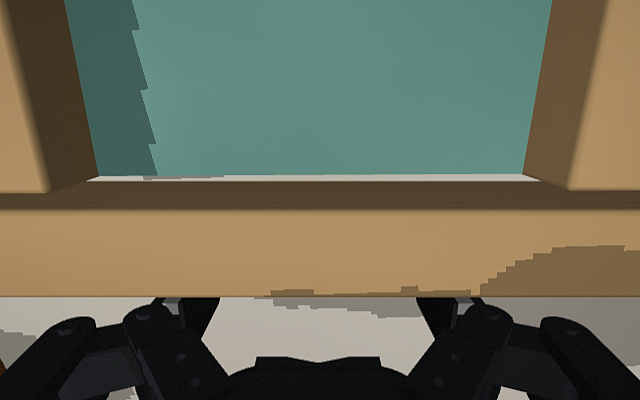

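```bash
python3 - <<'E'
from h import *
z=.0242
p=np.array(robot.current_tool_pos())[:2]
def F(): 
    f=np.array(robot.current_contact_force()); return (f[:2]@N).round(2),(f[:2]@T).round(2),f[2].round(2)
h=robot.line_to(P(p+N*.009,z),velocity=.012,f_stop=8.5); p1=np.array(robot.current_tool_pos())[:2]
print(h,((p1-p)@N*1e3,(p1-p)@T*1e3),F())
K,E,_=cam('wrist'); im=vision.grab_frame('wrist'); np.savez('w4.npz',K=K,E=E); save('w4.png',im)
print(robot.current_time_s())
E
```

```text
False (np.float64(5.8395520751777745), np.float64(0.015573122788086)) (np.float64(-7.09), np.float64(-0.98), np.float64(1.4))
8.6
```

View pics/w4.png

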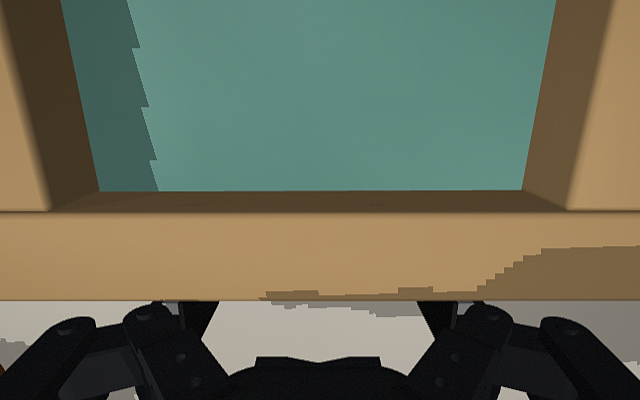

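Bar is home: dam ends meet the bar's top edge along row 211 both sides, no strip of shelf visible. Now the left post with nearly shut fingers.

```bash
cat > post.py <<'E'
from h import *
import sys
def push(n,t,ext,tc,nb):   # b frame (m): post centre, rear extent, t lane of tool, bar back
    b=np.array([.5701,-.036]); W=lambda n,t: b+N*n+T*t
    z=.037; pos=lambda: (np.array(robot.current_tool_pos())[:2]-b)
    s=W(n-ext-.018,tc)
    robot.move_to(P(s,.13),ori(-9.1)); robot.line_to(P(s,.05),velocity=.12)
    robot.line_to(P(s,z),velocity=.04,f_stop=4)
    z=robot.current_tool_pos()[2]; print('z',z); z=max(z,.036)
    goal=nb-.038-.0115
    print(robot.line_to(P(W(goal-.010,tc),z),velocity=.05,f_stop=8),pos()@N)
    for i in range(4):
        h=robot.line_to(P(W(goal+.008,tc),z),velocity=.015,f_stop=4)
        print(h,'past goal mm',((pos()@N-goal)*1e3).round(1),np.array(robot.current_contact_force()).round(2))
        if pos()@N>goal-.003: break
    K,E,_=cam('wrist'); im=vision.grab_frame('wrist'); save(sys.argv[1]+'.png',im); np.savez(sys.argv[1]+'.npz',K=K,E=E)
    print(robot.current_time_s())
def clear():
    p=np.array(robot.current_tool_pos())
    robot.line_to(P(p[:2]-N*.015,p[2]),velocity=.05); 
    p=np.array(robot.current_tool_pos()); robot.line_to(P(p[:2],.13),velocity=.15)
E
cat > run1.py <<'E'
from post import *
b=np.array([.5701,-.036]); p=np.array(robot.current_tool_pos())
q=p[:2]-b; nb=q@N+.0112; tb=q@T; print('bar back n',nb,'tool t',tb)
clear(); fingers.gripper_to(.1)
push(-.0887,.0869,.0241,.0869-.004,nb)
E
python3 run1.py pl
```

```text
bar back n 0.025338437956057426 tool t 0.011321434015124355
z 0.03681282435387903
False -0.03432192380545487
True past goal mm -2.9 [-0.6   0.82  0.41]
15.4917
```

View pics/pl.png

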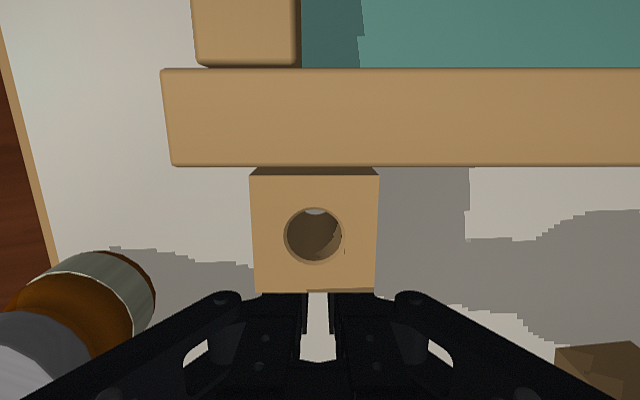

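```bash
cat > g.py <<'E'
from h import *
import sys
def g(f,pts):
    d=np.load(f);K,E=d['K'],d['E'];b=np.array([.5701,-.036])
    for u,v,z in pts:
        w=ray(K,E,(u,v),z)[:2]-b; print((u,v),(w@N*1e3).round(1),(w@T*1e3).round(1))
E
python3 -c "
from g import *
g('pl.npz',[(250,175.5,.066),(378,175.5,.066),(256,293,.066),(172,166,.056),(600,166,.056),(372,167,.056)])
print((np.array(robot.current_tool_pos())[:2]-[.5701,-.036])@N)"
```

```text
(250, 175.5) 23.9 101.2
(378, 175.5) 24.0 64.0
(256, 293) -14.8 101.4
(172, 166) 24.8 127.9
(600, 166) 25.0 -8.3
(372, 167) 24.6 64.2
-0.02736318072575309
```

Post is square to the bar and front at 24 mm against the bar's back at about 25 mm; one gentle nudge, then the right post.

```bash
cat > run2.py <<'E'
from post import *
p=np.array(robot.current_tool_pos())
for i in range(2):
    h=robot.line_to(P(p[:2]+N*.004,p[2]),velocity=.01,f_stop=4)
    print('nudge',h,((np.array(robot.current_tool_pos())-p)[:2]@N*1e3).round(1),np.array(robot.current_contact_force()).round(2))
clear()
push(-.0933,-.0637,.0213,-.0645,.025)
E
python3 run2.py pr
```

```text
nudge True -0.0 [-1.33 -0.42 -0.7 ]
nudge True 0.0 [-0.85 -0.02  4.42]
z 0.03682144401020579
False -0.03461482734196854
True past goal mm -1.8 [ 0.46  0.77 -0.62]
22.4583
```

View pics/pr.png

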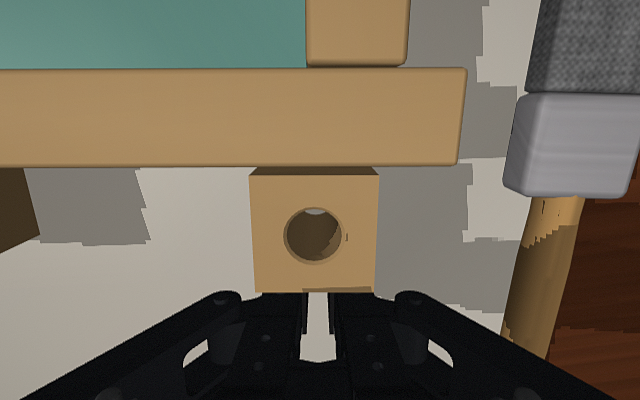

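The right post stands square against the bar (front top edge row 175, bar back row 166), same as the left. Clear away and take a final look from above.

```bash
python3 - <<'E'
from g import *
from post import clear
g('pr.npz',[(250,175,.066),(378,175,.066),(458,165,.056),(60,166,.056)])
clear()
b=np.array([.5701,-.036])
robot.move_to(P(b-N*.06+T*.011,.26),ori(-9.1)); robot.pause(.3)
K,E,_=cam('wrist'); im=vision.grab_frame('wrist'); np.savez('w9.npz',K=K,E=E); save('w9.png',cv2.resize(im,(800,500),interpolation=cv2.INTER_CUBIC))
print(robot.current_time_s(),robot.current_tool_pos())
E
```

```text
(250, 175) 24.8 -46.3
(378, 175) 24.8 -83.4
(458, 165) 26.0 -110.5
(60, 166) 25.5 16.1
24.6917 [ 0.51214187 -0.0163411   0.25892558]
```

View pics/w9.png

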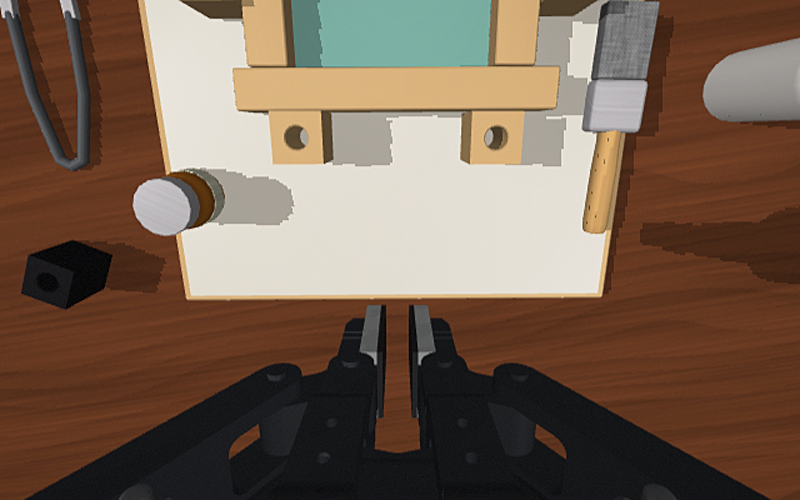

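The final view shows the bar against both dam ends (row 67). Both posts are flush and square on its back at (300,137) and (492,137), the jar and brush look unmoved, and the gripper is clear. Handing in.

```bash
python3 -c "
from h import *
print(workorder.close_job())"
```

```text
the job is handed in; nothing more can be done
None
```

The job is handed in at about 25 s of the 61 s: the bar sits against both side dam ends with no gap visible, both posts stand square within about 1 mm of its back, and the arm finished clear; the judge returned no verdict.

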